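# Emboss the card, then hold the wide clip open over its edge

### The arm

A 7-joint arm with a two-finger parallel gripper is mounted at the origin on the work surface; the furniture and walls round the work are solid. World frame = base frame: x ahead of the robot, y to its left, z up, the work surface at z = 0. Lengths are in m, angles in rad, forces in N, time in s.
With the tool pointing down it reaches from about 0.35 to 0.9 m from the base axis. Payload 8.1 kg.
Tool frame: the origin (TCP) lies on the centre line of the jaws, within the pads' length; the fingertips stand 8 mm ahead of it and the grasp point (between the pads) lies 11 mm behind it; z points along the fingers, y is the direction in which the jaws open and shut (so a half turn about z gives the same grasp; the last joint's range is limited). The gripper opens to 92 mm and grips with 3 to 60 N. Pads are 19 mm wide; open, the fingers measure 130 mm over their backs; the gripper's body (75 mm by 190 mm) begins 47 mm behind the grasp point.
Start: joints at [1.077, 0.434, 0.025, 1.573, -0.012, 1.134, -0.075], TCP at [0.238, -0.578, 0.201] pointing down, gripper open.
Joint ranges: [-2.62, 2.62], [-0.44, 2.09], [-1.27, 1.32], [0.08, 2.57], [-1.32, 4.46], [0.12, 2], [-2.74, 2.74]. Speed limits (rad/s): [2.22, 2.22, 3.01, 3.01, 3.14, 3.14, 3.14].

### API

Orientations are given as a unit quaternion [x, y, z, w].
In Python, from workcell import r gives the robot as it stands.
- The arm moves only by the tool servo_tool, never from a script. Its argument "plan" is text: rows parted by semicolons, each of 7 numbers parted by spaces: the turn, a rotation vector about the tool's x, y, z in rad, then the shift along the tool's x, y, z in mm, then the finger opening in mm, from 0 to 91.8. In form: wx wy wz x y z fingers; .... A call has 1 to 20 rows; each row is the pose to reach, as a shift and turn from the pose measured when the call began, along the tool's axes at that moment; what a row does not reach only later rows make up. A row lasts 1/10 s, in which the tool goes at most 50 mm and 8.59 degrees, less where a joint would pass 70% of its speed; a pose out of reach is approached as far as the arm can. A call with a gripper value outside its range is refused whole. The fingers move at their own pace and stop on an object; "newtons" is the grip in N (left out, the last holds). Time passes only in rows, so rows that repeat a pose let the fingers close. It gives the time, the measured TCP pose, the force and the opening at its end, in the units of the state.
- r.read_state(): the state, without advancing time (a new reading comes with each control period).
- r.snapshot(name): name is "scene" or "top"; returns (picture, depth): 400x640x3 uint8, blue, green, red; 400x640 float32, m along the optical axis (not along the pixel's ray), 0 where there is no reading.
- r.camera_model(name): a dict with "intrinsics" (3x3 intrinsics, pixels), "k1" (the pictures are not rectified: a ray, as slopes to the right and down, at radius r is drawn at 1 + k1 r^2 times it, then the intrinsics apply), "xyz" and "attitude" of the camera in the world. Camera axes: x right, y up, looking along -z (the intrinsics and any distortion apply to the point x, -y, -z); pixel columns grow to the right and rows downward; lengths in m; the calibration is good to about 2 mm. A picture is of the moment at which its call begins. camera_model takes no time and is no camera call.
- r.hand_in(): hands the job in, once; it reports no verdict.
The state is a dict: "t": time; "joint_pos": joint angles; "joint_vel": joint speeds; "joint_efforts": joint torques, N m; "ee_pos": TCP position; "tool_rot": TCP orientation; "wrist_force": force on the tool from outside, world axes, zero at the start; "torque": the same for the moment, N m; "finger_gap": finger opening in m.
Only numpy, scipy, OpenCV 4.12 (cv2) and the standard library are available. Lean on these libraries where they do the work, as an engineer would, in place of code of your own. Each camera call takes 0.05 s, during which the arm holds its last target. There are 200 camera calls.

### The job

Get the packing card ready for a bag: push the sprung lever of the card press all the way to its stop against the card and let it spring fully back. Then squeeze the wide spring clip (not the narrow one) by its handles, take it off the rest and bring it down astride the card's top edge, centred above the long hanging slot, so that its jaws gape on both sides of the edge. Finish like that, still holding the clip squeezed open around the edge and carrying it clear of the card (do not let it close or rest there), with the lever back and the other things on the table left alone.

Things in the scene. Friction and masses are not known exactly. Their poses are not given: they have to be found in the camera images.
- card_stand: Fixed grey stand, 115 x 210 x 18 mm, with an upright white card, 190 mm long, 3 mm thick; origin on the table under the card's middle. The card lies at x = 0, y -95 to +95 mm, top edge at z = 105 mm; its hanging slot, a hole 32 mm wide, at y = -45, z 52 to 64 mm. At y = +60 mm is the press: anvil block behind the card (x > 0, z to 88 mm), lever in front (x < 0).
- edge_spot (a point): Point on the card's top edge straight above the middle of the hanging slot; same axes as card_stand (x across the card, y along its edge, z up).
- press_lever (a joint): Angle of the press lever: 0 at rest, leaning away from the card; 0.40 at its stop, upright with the die at the card. It pivots about the stand's y axis at (-35, +60, 32) mm in the stand frame; a spring returns it (about 3 N at the grip bar to start, 6 N at the stop).
- lever_bar (a point): Centre of the lever's black grip bar, a round bar of 14 mm diameter and 56 mm length along the stand's y, 125 mm from the pivot. It swings toward the stand's +x; pushed from the -x side it travels from (-84, +60, 147) to (-35, +60, 157) mm in the stand frame.
- clip_rest: Fixed wooden rest, 60 x 200 x 16 mm, with an upright metal tongue 3 mm thick, 180 mm long in its y-z plane, top edge at 70 mm; origin on the table under its middle. Two clips sit astride the tongue some 90 mm apart, jaws down, either one at either end. Between rest and card stand the sealer's raised arm reaches up to 220 mm; a machine overhangs the table beyond x = 620 mm, from 470 mm up.
- clip_wide: Loose steel spring clip like a big clothes peg: jaws 52 mm wide below a pivot, two handles in a V above, about 75 g. The body is one of its two levers. On the rest: origin on the tongue's top edge under the pivot, z up, y along the tongue, x across the jaws; the jaws reach down to z = -26 mm; each lever turns by half the joint angle when both handles are squeezed.
- clip_wide_jaw (a joint): Opening angle of the wide clip: 0 on the rest, biting 3 mm; -0.1 shut on nothing; 0.6 fully open (stop), jaw tips gaping 23 mm. Squeezing the handles together along the clip's x opens it; a spring closes it: about 4 N at the handle tops to start, 9 N at the stop, where the handles' outer faces are upright, parallel and 21 mm apart.
- clip_wide_pivot (a point): Middle of the wide clip's pivot, in its spring coil (18 mm diameter, the top of the mouth between the jaws). Jaw tips are 35 mm below it. The handles, plates 34 mm wide and 4 mm thick, rise from it to 44 mm above it (48 mm fully open), outer faces 22 mm apart at the root, 50 mm at the top when closed; it stays midway between them.
- clip_wide_tip_a (a point): Middle of the inner edge of one jaw's tip (on body clip_wide).
- clip_wide_tip_b (a point): Middle of the inner edge of the other jaw's tip.
- clip_narrow: The other loose spring clip, same profile but jaws only 26 mm and handles 20 mm wide; origin as for clip_wide. It stays on the rest.
- weight_2: Black iron weight, 52 mm diameter, 50 mm tall, origin under its centre; a bystander.
- jar_spice: Small spice jar, 47 mm diameter, 98 mm tall, origin under its centre; a bystander.
- tin_milk: Tin can, 75 mm diameter, 58 mm tall, origin under its centre; a bystander.
- date_stamp: Hand stamp with turned wooden grip, 33 x 52 x 107 mm, standing, origin under its centre; a bystander.

How it is judged:
By the outcome, as a careful person would: the job done as asked, in the order asked, and still so for the second after the job is handed in, while the arm keeps its last pose, push and grip.
It also fails if it takes over 61 s, if anything falls off the work surface, if the arm or the gripper's body presses on something with over 40 N, if the wrist force passes 120 N, or if a joint passes its speed limit or range.

## Working session

There is one attempt and no reset: what is moved stays moved. The work goes in short steps, Python scripts to look and compute and a tool call to move; the robot and the scene stay as the last step left them, time stands still between calls to the robot, and variables do not carry over. Pictures are saved under pics/ and viewed, about 8 in all and at most 12, crops included, and the job is handed in when it is done.

Besides the shell and the picture viewer there is one more tool, called after "Call:" as a command line: name --argument value ..., lists and objects as JSON in quotes. servo_tool: Moves the arm, as the interface text tells. Its arguments: {"type":"object","properties":{"plan":{"type":"string"},"newtons":{"type":"number"}},"required":["plan"]}

```bash
mkdir -p pics; ls; cat > h.py <<'E'
import numpy as np, cv2
from scipy.spatial.transform import Rotation as R
from workcell import r
def cam(n):
    m=r.camera_model(n); a=np.array(m["attitude"],float)
    Rm=a if a.shape==(3,3) else R.from_quat(a).as_matrix()
    return np.array(m["intrinsics"]),m["k1"],np.array(m["xyz"]),Rm
def cloud(n,depth):
    K,k1,p,Rm=cam(n); h,w=depth.shape
    u,v=np.meshgrid(np.arange(w),np.arange(h))
    s=cv2.undistortPoints(np.stack([u,v],-1).reshape(-1,1,2).astype(float),K,np.array([k1,0,0,0,0.])).reshape(h,w,2)
    c=np.stack([s[...,0]*depth,-s[...,1]*depth,-depth],-1)
    return c@Rm.T+p
def proj(n,P):
    K,k1,p,Rm=cam(n); c=(np.atleast_2d(P)-p)@Rm
    s=np.stack([c[:,0],-c[:,1]],1)/-c[:,2:]
    s=s*(1+k1*(s**2).sum(1,keepdims=True))
    return s@K[:2,:2].T+K[:2,2]
E
python3 - <<'E'
from h import *
print(r.read_state())
for n in("scene","top"):
    print(r.camera_model(n))
    im,d=r.snapshot(n); cv2.imwrite(f"pics/{n}0.png",im); np.save(f"{n}0.npy",d); print((d>0).mean())
    P=cloud(n,d); np.save(f"{n}0P.npy",P)
E
```

```text
pics
{'t': 0.0, 'joint_pos': array([ 1.07735569,  0.4352317 ,  0.024969  ,  1.57408423, -0.01164645,
        1.13397598, -0.07509098]), 'joint_vel': array([ 0.00127662,  0.0011022 ,  0.00027404,  0.00025189, -0.00043481,
        0.00151111, -0.00135319]), 'joint_efforts': array([-3.10181713e-04, -6.67841792e+01,  9.84654464e-01, -3.14451635e+01,
       -6.05817069e-02,  4.27524000e-02,  9.65462914e-05]), 'ee_pos': array([ 0.2378601 , -0.57738485,  0.1999445 ]), 'tool_rot': array([ 9.80973292e-01,  1.94141175e-01, -1.98651491e-04, -7.51282916e-04]), 'wrist_force': array([ 0.02905058, -0.50202184, -0.50861065]), 'torque': array([ 0.0412879 ,  0.01415118, -0.01889503]), 'finger_gap': 0.09172789508958737}
{'intrinsics': array([[392.24457401,   0.        , 310.55495938],
       [  0.        , 392.24457401, 195.23733398],
       [  0.        ,   0.        ,   1.        ]]), 'k1': 0.028105985184848685, 'xyz': array([0.4315976 , 0.5247796 , 0.99436056]), 'attitude': array([-0.01236872,  0.27353981,  0.96041975, -0.05115556])}
0.99611328125
{'intrinsics': array([[427.1117282 ,   0.        , 318.77047137],
       [  0.        , 427.1117282 , 200.02539145],
       [  0.        ,   0.        ,   1.        ]]), 'k1': -0.05820338727116418, 'xyz': array([0.40173384, 0.00408126, 1.20218289]), 'attitude': array([ 0.01868289, -0.01705549, -0.70355617,  0.71018925])}
0.99623046875
```

View pics/top0.png

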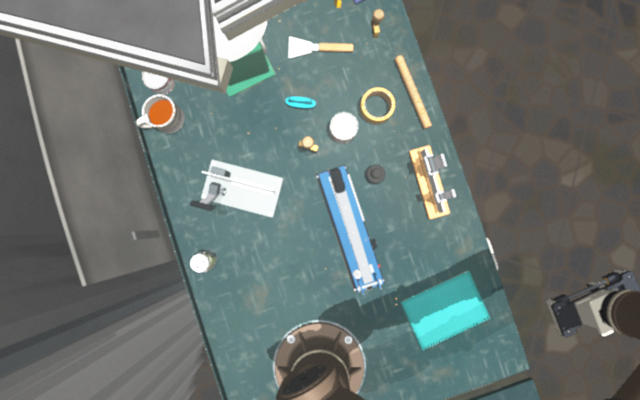

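View pics/scene0.png

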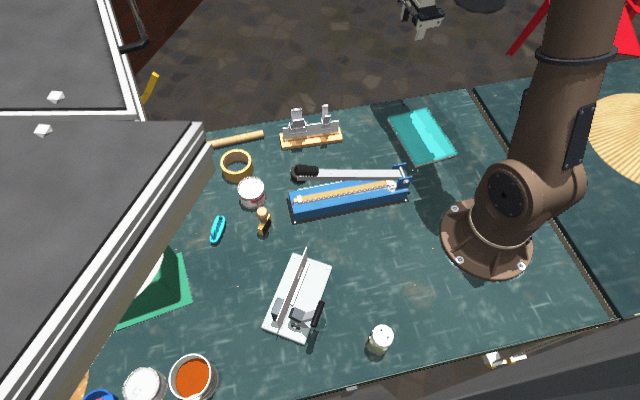

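The top view shows the card stand at about (240,190), with the lever bar at (203,206). The rest is at (430,182), with clips at (434,160) and (440,196). The sealer lies between them at about (350,230). The scene view agrees.

```bash
python3 - <<'E'
from h import *
for n,boxS,boxR in(("top",(185,150,290,222),(405,140,460,225)),("scene",(255,240,340,345),(272,98,350,152))):
    P=np.load(n+"0P.npy")
    def sub(b): return P[b[1]:b[3],b[0]:b[2]].reshape(-1,3)
    for nm,b,z0,z1 in(("standtop",boxS,.012,.024),("card",boxS,.094,.112),("bar",boxS,.135,.17),("restbase",boxR,.010,.022),("tongue",boxR,.06,.076),("clips",boxR,.1,.15),("cliptop",boxR,.115,.14)):
        q=sub(b); q=q[(q[:,2]>z0)&(q[:,2]<z1)]
        if len(q)<8: print(n,nm,len(q));continue
        (c,s,a)=cv2.minAreaRect((q[:,:2]*1000).astype(np.float32))
        print(n,nm,len(q),"mean",q.mean(0).round(4),"rect",np.round(c,1),np.round(s,1),round(a,1),"z",np.percentile(q[:,2],[5,50,95]).round(4))
    q=sub((0,0,640,400)); print("table z", n, np.median(q[(abs(q[:,2])<.01),2]))
for n,b,k in(("top",(185,140,295,225),6),("top",(400,135,465,225),6),("scene",(250,90,360,160),6)):
    im=cv2.imread(f"pics/{n}0.png")[b[1]:b[3],b[0]:b[2]]
    cv2.imwrite(f"pics/c_{n}_{b[0]}.png",cv2.resize(im,None,fx=k,fy=k,interpolation=2))
a=cv2.imread("pics/c_top_400.png"); c=cv2.imread("pics/c_scene_250.png"); 
c=cv2.resize(c,(400,int(c.shape[0]*400/c.shape[1])));o=np.zeros((540,800,3),np.uint8);o[:a.shape[0],:390]=a;o[:c.shape[0],400:]=c
cv2.imwrite("pics/rest.png",o)
E
```

```text
top standtop 2225 mean [0.4879 0.2122 0.0182] rect [492.4 223.2] [209.2 115.5] 75.6 z [0.0144 0.0182 0.022 ]
top card 126 mean [0.493  0.2372 0.1041] rect [471.6 227.9] [187.1  71.2] 75.5 z [0.0959 0.105  0.1094]
top bar 121 mean [0.4399 0.2967 0.1513] rect [440.9 297.4] [55.5 14.9] 76.8 z [0.1388 0.1526 0.1561]
top restbase 867 mean [ 0.5116 -0.2947  0.0163] rect [ 516.6 -301.8] [198.6  62.1] 16.9 z [0.012  0.0162 0.021 ]
top tongue 99 mean [ 0.512  -0.301   0.0686] rect [ 516.9 -302.3] [176.9  24.1] 16.3 z [0.0615 0.0694 0.0738]
top clips 190 mean [ 0.5283 -0.3064  0.1158] rect [ 516.5 -300.8] [115.6  49.1] 14.6 z [0.1016 0.1197 0.1247]
top cliptop 114 mean [ 0.5287 -0.2999  0.1217] rect [ 516.7 -300.8] [115.   49.1] 14.6 z [0.1166 0.1222 0.1254]
table z top 0.0003713549724319032
scene standtop 2530 mean [0.4889 0.2244 0.0184] rect [492.1 221.2] [209.  115.2] 75.8 z [0.0154 0.0185 0.0214]
scene card 190 mean [0.4984 0.2345 0.1033] rect [504.1 221.3] [ 75.6 177. ] 9.3 z [0.0954 0.1042 0.1082]
scene bar 186 mean [0.4387 0.298  0.1519] rect [440.  296.4] [55.2 17.5] 75.5 z [0.1426 0.1529 0.1563]
scene restbase 518 mean [ 0.514  -0.2863  0.0166] rect [ 514.5 -298.4] [200.   63.4] 15.0 z [0.012  0.0166 0.0212]
scene tongue 159 mean [ 0.5159 -0.2986  0.0681] rect [ 514.7 -298.1] [178.2  15.7] 16.5 z [0.0606 0.0689 0.0742]
scene clips 213 mean [ 0.5257 -0.3031  0.1137] rect [ 516.3 -302. ] [114.9  50.5] 16.8 z [0.1017 0.114  0.1236]
scene cliptop 101 mean [ 0.5234 -0.3028  0.1206] rect [ 516.7 -301.9] [114.   50.5] 16.8 z [0.1156 0.1215 0.1243]
table z scene 0.0007803582620314331
```

View pics/rest.png

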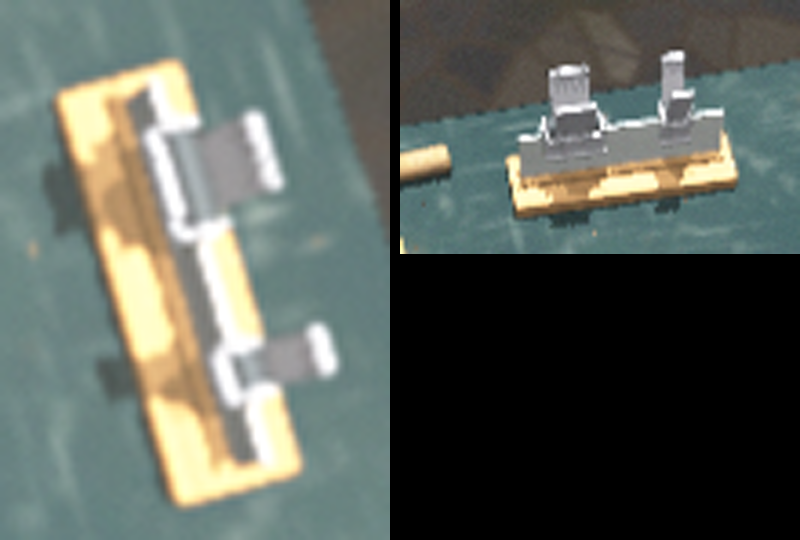

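View pics/c_top_185.png

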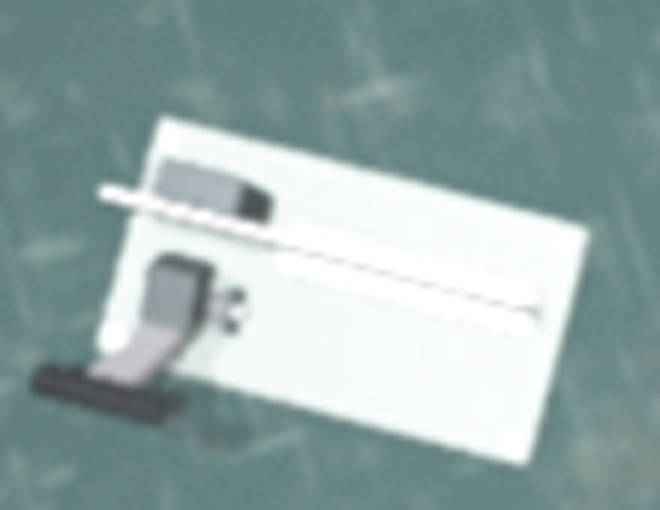

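```bash
cat >> h.py <<'E'
def line(q):
    v=cv2.fitLine((q[:,:2]*1000).astype(np.float32),cv2.DIST_HUBER,0,.01,.01).ravel(); return np.degrees(np.arctan2(v[1],v[0]))%180,v[2:]
def rows(wps):
    "wps: list of (x,y,z mm world, tool-x yaw deg, fingers) tool down -> rows"
    s=r.read_state(); A=R.from_quat(s["tool_rot"]); p=s["ee_pos"]*1000
    print("t",s["t"],"p",p.round(1),"yaw",np.degrees(np.arctan2(*A.as_matrix()[[1,0],0])).round(1),"F",s["wrist_force"].round(1),"gap",s["finger_gap"])
    for x,y,z,w,f in wps:
        c,n=np.cos(np.radians(w)),np.sin(np.radians(w))
        B=R.from_matrix(np.array([[c,n,0],[n,-c,0],[0,0,-1.]]))
        print((A.inv()*B).as_rotvec().round(3),A.inv().apply(np.array([x,y,z])-p).round(1),f)
E
python3 - <<'E'
from h import *
for n,boxS,boxR in(("top",(185,150,290,222),(405,140,460,225)),("scene",(255,240,340,345),(272,98,350,152))):
    P=np.load(n+"0P.npy")
    def sub(b): return P[b[1]:b[3],b[0]:b[2]].reshape(-1,3)
    q=sub(boxS); q=q[(q[:,2]>.1)&(q[:,2]<.110)]
    # near the expected card line
    d=(q[:,:2]-[.507,.218])@[.969,-.247]; k=abs(d)<.012
    a,c=line(q[k]); t=(q[k,:2]-[.507,.218])@[.247,.969]
    print(n,"card",k.sum(),a,c,"off",np.median(d[k])*1000,"ends",t.min(),t.max())
    q=sub(boxR); u=np.array([np.cos(np.radians(16.4)),np.sin(np.radians(16.4))]); o=np.array([.516,-.3])
    s=(q[:,:2]-o)@u; e=(q[:,:2]-o)@[-u[1],u[0]]
    k=(q[:,2]>.066)&(q[:,2]<.074)&(abs(e)<.01); a,c=line(q[k]); print("tongue",k.sum(),a,c,"e",np.median(e[k])*1000,"s",s[k].min(),s[k].max())
    k=(q[:,2]>.112)&(q[:,2]<.13)&(abs(e)<.04)
    for nm,kk in(("hi",k&(s>0)),("lo",k&(s<0))):
        for sg in(-1,1):
            m=kk&(np.sign(e)==sg); print(nm,sg,m.sum(),"s",(s[m].min()*1000).round(1),(s[m].max()*1000).round(1),"e",np.percentile(e[m]*1000,[3,50,97]).round(1),"z",q[m,2].max())
rows([(440,-150,400,60,0),(430,50,400,120,0),(400,307,300,165.7,0)])
E
```

```text
top card 87 75.457504 [502.68625 213.13748] off -2.882404643470218 ends -0.0916752235616978 0.09428095337433913
tongue 70 17.003775 [ 501.0094  -305.63452] e -1.3489723672209046 s -0.08821971123268758 0.08871491238672907
hi -1 52 s 24.3 57.4 e [-26.5 -22.3 -19.3] z 0.1272700442490744
hi 1 33 s 23.8 58.0 e [16.3 19.9 22.1] z 0.1251033155644039
lo -1 25 s -57.3 -38.2 e [-23.2 -21.1 -19.1] z 0.12576004475171998
lo 1 19 s -56.5 -38.0 e [15.4 19.3 22.2] z 0.12469406545644102
scene card 125 75.71163 [505.51324 223.78094] off -2.858819811823213 ends -0.09374584133194007 0.0943618037717707
tongue 97 17.405487 [ 504.03384 -302.8598 ] e 0.08643378688236789 s -0.08901549037992729 0.08841977976375308
hi -1 41 s 24.2 57.3 e [-26.3 -21.6 -18.3] z 0.12723032069609852
hi 1 32 s 25.2 55.5 e [16.8 19.4 21.9] z 0.1250550266000785
lo -1 27 s -56.5 -38.2 e [-26.8 -21.4 -18.9] z 0.12600453612228546
lo 1 19 s -57.0 -38.2 e [17.3 19.2 22.7] z 0.12359343756391239
t 0.1 p [ 237.8 -577.4  200. ] yaw 22.4 F [ 0.9  0.1 -0.1] gap 0.09181562323445612
[-0.001 -0.    -0.656] [ 349.7 -318.5 -199.6] 0
[-1.000e-03 -1.000e-03 -1.704e+00] [ 416.6 -507.2 -199.3] 0
[-1.000e-03 -2.000e-03 -2.501e+00] [ 486.8 -756.2  -99. ] 0
```

Call:
servo_tool --plan "0 0 -0.66 350 -318 -200 0;0 0 -0.66 350 -318 -200 0;0 0 -0.66 350 -318 -200 0;0 0 -0.66 350 -318 -200 0;0 0 -0.66 350 -318 -200 0;0 0 -0.66 350 -318 -200 0;0 0 -0.66 350 -318 -200 0;0 0 -0.66 350 -318 -200 0;0 0 -0.66 350 -318 -200 0;0 0 -0.66 350 -318 -200 0;0 0 -1.7 417 -507 -200 0;0 0 -1.7 417 -507 -200 0;0 0 -1.7 417 -507 -200 0;0 0 -1.7 417 -507 -200 0;0 0 -1.7 417 -507 -200 0;0 0 -2.5 487 -756 -100 0;0 0 -2.5 487 -756 -100 0;0 0 -2.5 487 -756 -100 0;0 0 -2.5 487 -756 -100 0;0 0 -2.5 487 -756 -100 0" --newtons 20

```text
t: 2.1
ee_pos: [0.4027, 0.2831, 0.3101]
tool_rot: [0.289, 0.957, 0.0, -0.0]
wrist_force: [0.7, -0.4, 0.4]
finger_gap: 0.0006
```

```bash
python3 - <<'E'
from h import *
b=np.array([440.4,297.]);d=np.array([.9686,-.2487])
rows([(*(b-k*d),z,165.6,0) for k,z in((36,220),(36,143),(18,143),(-18,145),(-28,147),(-34,148))])
E
```

```text
t 2.1 p [402.7 283.1 310.1] yaw 146.5 F [ 0.7 -0.4  0.4] gap 0.0005598806127392985
[ 0.001 -0.001 -0.334] [10.2 20.6 90.1] 0
[ 0.001 -0.001 -0.334] [ 10.1  20.5 167.1] 0
[ 0.001 -0.001 -0.334] [ -6.9  26.4 167.1] 0
[ 0.001 -0.001 -0.334] [-40.9  38.2 165.1] 0
[ 0.001 -0.001 -0.334] [-50.3  41.5 163.1] 0
[ 0.001 -0.001 -0.334] [-56.   43.5 162.1] 0
```

Call:
servo_tool --plan "0 0 -0.334 10 20.5 90 0;0 0 -0.334 10 20.5 90 0;0 0 -0.334 10 20.5 90 0;0 0 -0.334 10 20.5 130 0;0 0 -0.334 10 20.5 167 0;0 0 -0.334 10 20.5 167 0;0 0 -0.334 -7 26.4 167 0;0 0 -0.334 -24 32 166 0;0 0 -0.334 -41 38 165 0;0 0 -0.334 -41 38 165 0"

```text
t: 3.1
ee_pos: [0.4623, 0.2909, 0.1461]
tool_rot: [0.128, 0.992, 0.001, 0.001]
wrist_force: [0.7, -0.1, -0.4]
finger_gap: 0.0002
```

```bash
python3 - <<'E'
from h import *
im,d=r.snapshot("scene"); P=cloud("scene",d)
m=(P[...,2]>.14)&(P[...,2]<.175)&(im.max(2)<70)
q=P[m]; k=(abs(q[:,0]-.45)<.08)&(abs(q[:,1]-.29)<.07); print(k.sum(),q[k].mean(0))
o=np.array([.505,.2185]);print((q[k][:,:2].mean(0)-o)@[.9686,-.2487])
cv2.imwrite("pics/l1.png",cv2.resize(im[220:345,240:380],None,fx=4,fy=4))
b=np.array([440.4,297.]);d=np.array([.9686,-.2487])
rows([(*(b-k*d),z,165.6,0) for k,z in((-26,146),(-28,147),(-32,148),(-36,148))])
E
```

```text
43 [0.43783214 0.31155439 0.15170178]
-0.08820141501727408
t 3.15 p [460.3 291.5 145.9] yaw 165.4 F [-0.6  1.3  1.2] gap 0.0007555947742311109
[ 0.002  0.    -0.004] [-5.4  0.4 -0.1] 0
[ 0.002  0.    -0.004] [-7.4  0.4 -1.1] 0
[ 0.002  0.    -0.004] [-11.4   0.4  -2.1] 0
[ 0.002  0.    -0.004] [-15.4   0.4  -2.1] 0
```

View pics/l1.png

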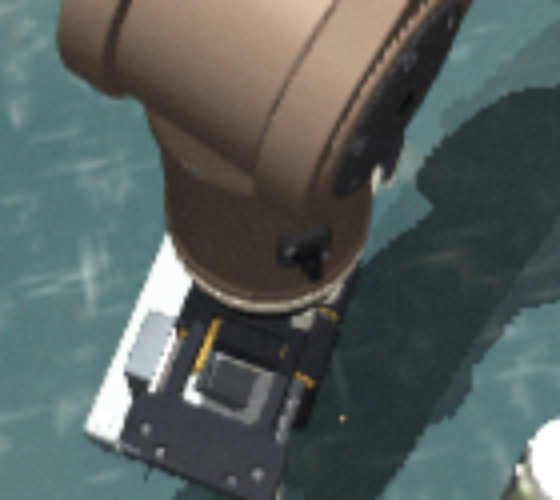

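```bash
python3 - <<'E'
from h import *
im,d=r.snapshot("top"); P=cloud("top",d)
cv2.imwrite("pics/l2.png",cv2.resize(im[140:240,160:300],None,fx=5,fy=5))
print(r.read_state()["wrist_force"],r.read_state()["ee_pos"])
b=np.array([[.4404,.297,.147],[.4404+.049*.9686,.297-.049*.2487,.157],[.460,.2915,.146]])
print((proj("top",b)-[160,140])*5)
E
```

```text
[-0.67639837 -0.26622365  0.38373474] [0.45891593 0.29205622 0.1457181 ]
[[209.52768664 324.23464113]
 [230.70501048 227.51912518]
 [221.93088835 285.07388648]]
```

View pics/l2.png

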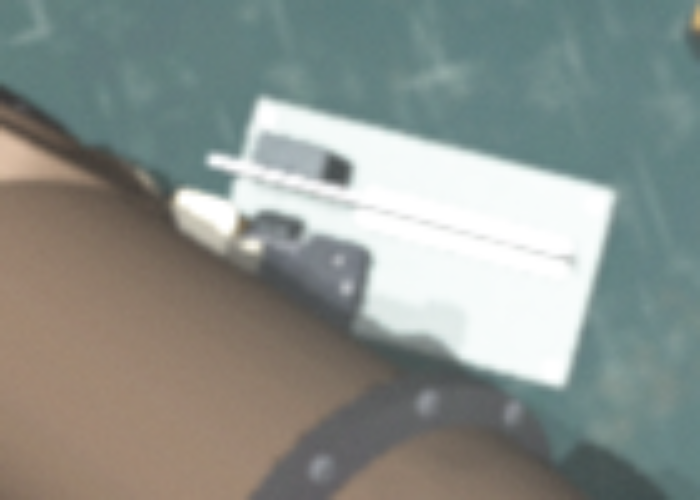

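The top view is inconclusive because the arm hides the bar. I'll compare depths against the baseline.

```bash
python3 - <<'E'
from h import *
for n in("scene","top"):
    P0=np.load(n+"0P.npy"); im,d=r.snapshot(n); P=cloud(n,d)
    o=np.array([.505,.2185])
    def st(P): return np.stack([(P[...,:2]-o)@[.9686,-.2487],(P[...,:2]-o)@[.2487,.9686],P[...,2]],-1)*1000
    S0,S=st(P0),st(P)
    m=(S0[...,2]>138)&(S0[...,2]<160)&(abs(S0[...,0]+84)<15)&(abs(S0[...,1]-60)<32)
    same=m&(abs(S-S0).max(-1)<6); print(n,m.sum(),same.sum(), "higher",(m&(S[...,2]>170)).sum())
    k=(S[...,2]>125)&(S[...,2]<170)&(abs(S[...,0]+60)<60)&(abs(S[...,1]-60)<50)
    q=S[k]; i=np.argsort(q[:,0]); print(len(q)); print(np.c_[q[i],im[k][i].mean(1)][::max(1,len(q)//25)].round(0))
E
```

```text
scene 182 16 higher 166
16
[[-91.  85. 151.  31.]
 [-91.  79. 152.  25.]
 [-91.  72. 152.  27.]
 [-91.  83. 153.  25.]
 [-90.  76. 150.  23.]
 [-90.  69. 149.  26.]
 [-90.  82. 154.  28.]
 [-90.  75. 153.  29.]
 [-90.  68. 151.  33.]
 [-89.  86. 145.  33.]
 [-89.  86. 154.  20.]
 [-89.  79. 152.  31.]
 [-89.  73. 151.  39.]
 [-89.  84. 154.  37.]
 [-88.  78. 152.  51.]
 [-88.  71. 154.  38.]]
top 116 0 higher 116
0
[]
```

Call:
servo_tool --plan "0 0 0 0 0 -40 0;0 0 0 0 0 -80 0;0 0 0 0 0 -80 0;0 0 0 40 0 -80 0;0 0 0 75 0 -80 0;0 0 0 75 0 -80 0;0 0 0 75 0 -80 0"

```text
t: 4.0
ee_pos: [0.3843, 0.3111, 0.2256]
tool_rot: [0.124, 0.992, 0.0, 0.0]
wrist_force: [0.3, -0.7, 0.4]
finger_gap: 0.0004
```

```bash
python3 - <<'E'
from h import *
s=r.read_state(); print(s["ee_pos"],s["wrist_force"])
o=np.array([.505,.2185])
print((s["ee_pos"][:2]-o)@[.9686,-.2487])
im,d=r.snapshot("scene"); P=cloud("scene",d)
tip=s["ee_pos"]-[0,0,.008]
b=[.4404,.297,.147]
print((proj("scene",[s["ee_pos"],tip,b])-[240,220])*4)
cv2.imwrite("pics/l3.png",cv2.resize(im[220:345,240:400],None,fx=4,fy=4))
S=np.stack([(P[...,:2]-o)@[.9686,-.2487],(P[...,:2]-o)@[.2487,.9686],P[...,2]],-1)*1000
k=(S[...,2]>138)&(S[...,2]<170)&(abs(S[...,0]+60)<60)&(abs(S[...,1]-60)<50)
print(k.sum(),np.median(S[k],0))
E
```

```text
[0.38425187 0.31114746 0.22561122] [ 0.29129176 -0.68379429  0.38453223]
-0.139998058498386
[[418.8671129  372.47998065]
 [417.59677996 376.94670964]
 [303.91425002 374.62058565]]
181 [-84.41781527  60.64492436 153.04493264]
```

View pics/l3.png

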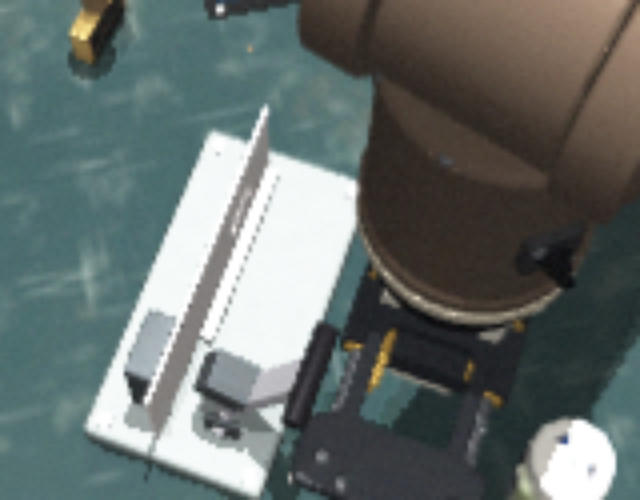

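The lever is still at rest, so the tool probably moved forward before it had finished descending and passed over the bar. I'll descend fully first this time, check, and then push.

Call:
servo_tool --plan "0 0 0 -15 0 40 0;0 0 0 -15 0 82 0;0 0 0 -15 0 82 0;0 0 0 -15 0 82 0;0 0 0 -15 0 82 0"

```text
t: 4.55
ee_pos: [0.4005, 0.3083, 0.1453]
tool_rot: [0.125, 0.992, 0.001, 0.001]
wrist_force: [0.3, 0.4, 0.2]
finger_gap: 0.0006
```

```bash
python3 - <<'E'
from h import *
b=np.array([440.4,297.]);d=np.array([.9686,-.2487])
rows([(*(b-k*d),z,165.6,0) for k,z in((20,143),(0,144),(-20,145),(-28,146),(-34,147))])
E
```

```text
t 4.55 p [400.5 308.3 145.3] yaw 165.6 F [0.3 0.4 0.2] gap 0.000643034153746736
[0.003 0.001 0.001] [-21.5  -1.    2.3] 0
[0.003 0.001 0.001] [-41.5  -1.    1.3] 0
[0.003 0.001 0.001] [-61.5  -1.1   0.4] 0
[0.003 0.001 0.001] [-69.5  -1.1  -0.6] 0
[0.003 0.001 0.001] [-75.5  -1.1  -1.6] 0
```

Call:
servo_tool --plan "0 0 0 -10 -1 2 0;0 0 0 -21 -1 2 0;0 0 0 -31 -1 2 0;0 0 0 -41 -1 1 0;0 0 0 -41 -1 1 0"

```text
t: 5.05
ee_pos: [0.442, 0.2964, 0.1444]
tool_rot: [0.126, 0.992, 0.002, 0.001]
wrist_force: [-0.3, -0.4, -0.1]
finger_gap: 0.0009
```

```bash
cat >> h.py <<'E'
o=np.array([.505,.2185])
def stand(P): return np.stack([(P[...,:2]-o)@[.9686,-.2487],(P[...,:2]-o)@[.2487,.9686],P[...,2]],-1)*1000
E
python3 - <<'E'
from h import *
s=r.read_state(); print(s["ee_pos"],stand(s["ee_pos"]),s["wrist_force"])
im,d=r.snapshot("scene"); S=stand(cloud("scene",d))
k=(S[...,2]>125)&(S[...,2]<180)&(abs(S[...,0]+50)<70)&(abs(S[...,1]-60)<50)
print(k.sum(),np.percentile(S[k],[2,50,98],axis=0).round(0))
E
```

```text
[0.44196276 0.29637726 0.14439491] [-80.42594361  59.75455558 144.39491429] [-0.27987226 -0.42361733 -0.10239746]
73 [[-91.  65. 126.]
 [-84.  77. 152.]
 [-70.  87. 156.]]
```

The TCP is reported to be on the bar, yet I feel no contact. I'll overlay the projected tool axis on both views to see where the fingers really are.

```bash
python3 - <<'E'
from h import *
s=r.read_state(); A=R.from_quat(s["tool_rot"]).as_matrix(); p=s["ee_pos"]
outs=[]
for n,b in(("scene",(230,200,400,350)),("top",(150,120,320,270))):
    im,d=r.snapshot(n); k=4
    c=cv2.resize(im[b[1]:b[3],b[0]:b[2]],None,fx=k,fy=k,interpolation=2)
    def dr(P,col):
        q=((proj(n,np.array(P))-[b[0],b[1]])*k+k/2).astype(int)
        for a,e in zip(q[:-1],q[1:]): cv2.line(c,tuple(map(int,a)),tuple(map(int,e)),col,1,16)
    dr([p+A[:,2]*.008,p-A[:,2]*.2],(0,0,255))
    for h,col in((-.058,(0,255,255)),(-.11,(0,255,0))):
        dr([p+A@np.array([x,y,h]) for x,y in((-.0375,-.095),(.0375,-.095),(.0375,.095),(-.0375,.095),(-.0375,-.095))],col)
    outs.append(cv2.resize(c,(400,353)))
    C=stand(cloud(n,d)); m=(C[...,2]>190)&(C[...,2]<300)&(abs(C[...,0]+80)<150)&(abs(C[...,1]-60)<150)
    print(n,np.percentile(C[m],[1,50,99],axis=0).round(0))
cv2.imwrite("pics/ov.png",np.hstack(outs))
E
```

```text
scene [[-194.   55.  209.]
 [ -89.  124.  279.]
 [ -48.  181.  283.]]
top [[-229.  -35.  191.]
 [ -68.   -9.  278.]
 [ -48.  210.  294.]]
```

View pics/ov.png

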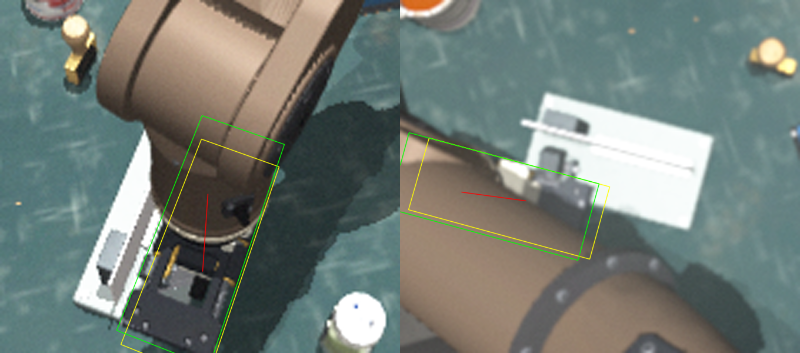

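```bash
python3 - <<'E'
from h import *
S0=stand(np.load("scene0P.npy")); im,d=r.snapshot("scene"); S=stand(cloud("scene",d))
k=(S[...,2]>100)&(S[...,2]<205)&(abs(S[...,0]+60)<70)&(abs(S[...,1]-60)<60)
v,u=np.where(k); print(len(v),u.min(),u.max(),v.min(),v.max())
for a,b in list(zip(v,u))[::4]: print(b,a,S[a,b].round(0),"was",S0[a,b].round(0),im[a,b])
c=im[265:345,270:350]; cv2.imwrite("pics/z.png",cv2.resize(c,None,fx=8,fy=8,interpolation=2))
E
```

```text
167 276 318 282 327
291 282 [  1.   1. 105.] was [  1.   1. 104.] [254 254 253]
291 284 [ -1.   5. 105.] was [ -1.   5. 105.] [255 255 255]
291 286 [ -2.   9. 101.] was [-2.  8. 99.] [165 166 173]
290 288 [ -2.  14. 102.] was [ -2.  15. 105.] [217 217 218]
288 291 [ -0.  23. 104.] was [ -0.  23. 104.] [255 255 255]
288 293 [ -2.  28. 105.] was [ -2.  27. 102.] [177 179 181]
286 296 [ -0.  35. 104.] was [ -0.  35. 104.] [255 255 255]
285 298 [ -0.  40. 103.] was [ -1.  41. 107.] [255 255 255]
285 300 [ -2.  45. 104.] was [ -2.  45. 104.] [221 219 221]
284 302 [ -1.  50. 103.] was [ -2.  50. 105.] [255 255 255]
283 304 [ -1.  55. 106.] was [ -1.  55. 105.] [255 255 255]
281 307 [  0.  63. 107.] was [  1.  63. 104.] [255 255 255]
280 309 [  0.  68. 107.] was [  1.  67. 104.] [254 253 254]
280 311 [ -1.  72. 105.] was [ -1.  72. 106.] [255 255 255]
279 313 [ -1.  77. 104.] was [ -1.  77. 104.] [255 255 255]
278 315 [ -0.  82. 106.] was [ -0.  81. 104.] [255 255 255]
309 315 [-67.  61. 120.] was [-67.  61. 119.] [118 121 119]
308 316 [-65.  63. 116.] was [-65.  63. 116.] [114 109 111]
277
[... 685 characters left out ...]
[124 119 118]
311 320 [-74.  69. 115.] was [-74.  68. 115.] [100  95  95]
315 320 [-85.  75. 154.] was [-85.  75. 156.] [27 26 25]
311 321 [-78.  79. 151.] was [-77.  78. 147.] [56 53 51]
315 321 [-86.  77. 154.] was [-86.  77. 155.] [25 24 23]
312 322 [-81.  80. 151.] was [-81.  81. 155.] [26 23 23]
316 322 [-89.  78. 154.] was [-88.  78. 152.] [20 18 17]
313 323 [-83.  82. 154.] was [-83.  82. 155.] [25 26 25]
317 323 [-91.  78. 149.] was [-91.  78. 149.] [25 22 23]
313 324 [-84.  84. 155.] was [-84.  84. 156.] [24 20 21]
311 325 [-81.  87. 152.] was [-80.  86. 148.] [26 25 24]
315 325 [-89.  84. 154.] was [-88.  84. 151.] [22 20 23]
314 326 [-87.  87. 152.] was [-87.  87. 153.] [25 22 23]
```

View pics/z.png

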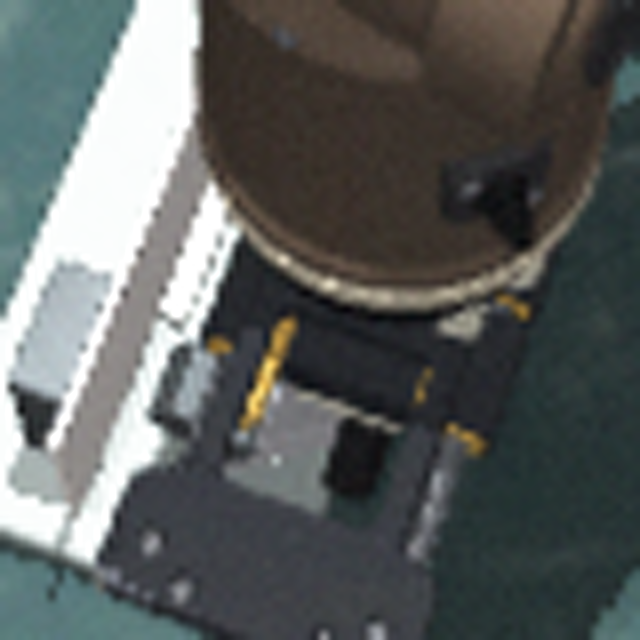

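The bar shows at rest through the open gripper frame, so the fingertips must be passing above it or beside it. I'll back off, go 22 mm lower and push slowly while watching the force.

Call:
servo_tool --plan "0 0 0 20 0 0 0;0 0 0 42 0 0 0;0 0 0 42 0 0 0;0 0 0 42 0 0 0;0 0 0 42 0 22 0;0 0 0 42 0 22 0;0 0 0 42 0 22 0;0 0 0 32 0 22 0;0 0 0 20 0 22 0;0 0 0 10 0 22 0;0 0 0 5 0 22 0;0 0 0 5 0 22 0"

```text
t: 6.45
ee_pos: [0.4354, 0.2991, 0.1228]
tool_rot: [0.125, 0.992, 0.002, 0.0]
wrist_force: [-5.2, 2.3, 1.5]
finger_gap: 0.0004
```

```bash
cat > lv.py <<'E'
from h import *
s=r.read_state(); print(s["t"],"tcp",stand(s["ee_pos"]).round(1),s["wrist_force"].round(1))
im,d=r.snapshot("scene"); S=stand(cloud("scene",d))
k=(S[...,2]>140)&(S[...,2]<185)&(abs(S[...,0]+50)<70)&(abs(S[...,1]-60)<50)&(im.max(2)<80)
print(k.sum(), np.percentile(S[k],[2,50,98],axis=0).round(0) if k.any() else "")
E
python3 lv.py
```

```text
6.45 tcp [-87.4  60.8 122.8] [-5.2  2.3  1.5]
39 [[-78.  76. 150.]
 [-72.  82. 157.]
 [-66.  87. 161.]]
```

Contact is now clear: about 5.7 N, and the bar has moved to roughly x = -72. I'll keep pushing toward the stop.

Call:
servo_tool --plan "0 0 0 -10 0 0 0;0 0 0 -20 0 0 0;0 0 0 -28 0 0 0;0 0 0 -34 0 0 0;0 0 0 -34 0 0 0;0 0 0 -34 0 0 0"

```text
t: 7.1
ee_pos: [0.4677, 0.2914, 0.1232]
tool_rot: [0.125, 0.992, 0.003, -0.0]
wrist_force: [-6.2, 1.8, 3.9]
finger_gap: 0.0001
```

```bash
python3 lv.py
```

```text
7.1 tcp [-54.3  61.4 123.2] [-6.2  1.8  3.9]
35 [[-44.  77. 155.]
 [-38.  83. 163.]
 [-32.  87. 166.]]
```

Call:
servo_tool --plan "0 0 0 -2 0 0 0;0 0 0 -4 0 0 0;0 0 0 -6 0 0 0;0 0 0 -6 0 0 0"

```text
t: 7.55
ee_pos: [0.4703, 0.2908, 0.1233]
tool_rot: [0.124, 0.992, 0.002, -0.003]
wrist_force: [-13.8, 2.0, 8.5]
finger_gap: 0.0004
```

```bash
python3 lv.py
```

```text
7.55 tcp [-51.6  61.4 123.3] [-13.8   2.    8.5]
32 [[-42.  79. 156.]
 [-36.  84. 163.]
 [-30.  87. 167.]]
```

Call:
servo_tool --plan "0 0 0 -5 0 0 0;0 0 0 -7 0 0 0;0 0 0 -7 0 0 0"

```text
t: 7.9
ee_pos: [0.4706, 0.2906, 0.1234]
tool_rot: [0.122, 0.993, 0.001, -0.007]
wrist_force: [-25.2, 1.0, 14.6]
finger_gap: 0.0004
```

```bash
python3 lv.py
```

```text
7.9 tcp [-51.2  61.3 123.4] [-25.2   1.   14.6]
33 [[-42.  78. 155.]
 [-36.  83. 162.]
 [-29.  87. 166.]]
```

The lever is firmly at its stop: the force rose to 25 N with no further travel. Next I retreat so it can spring back.

Call:
servo_tool --plan "0 0 0 5 0 0 0;0 0 0 18 0 0 0;0 0 0 32 0 0 0;0 0 0 48 0 0 0;0 0 0 65 0 0 0;0 0 0 80 0 0 0;0 0 0 80 0 0 0;0 0 0 80 0 -50 0;0 0 0 80 0 -100 0;0 0 0 80 0 -150 0;0 0 0 80 0 -190 0;0 0 0 80 0 -190 0"

```text
t: 9.15
ee_pos: [0.3979, 0.3112, 0.3202]
tool_rot: [0.122, 0.992, 0.005, -0.004]
wrist_force: [-0.1, 0.6, -0.4]
finger_gap: 0.0004
```

```bash
python3 lv.py; python3 - <<'E'
from h import *
rows([(430,50,390,120,70),(480,-150,390,60,70),(555.4,-289.4,250,16.8,70)])
E
```

```text
9.15 tcp [-126.8   63.2  320.2] [-0.1  0.6 -0.4]
5 [[-91.  33. 148.]
 [-89.  34. 150.]
 [-88.  39. 153.]]
t 9.2 p [397.3 310.  317.3] yaw 165.9 F [-0.1  0.6 -1.3] gap 0.0005310142136442306
[ 0.001 -0.012  0.802] [ -94.1 -243.9  -74.9] 70
[-0.006 -0.012  1.849] [-191.2 -425.8  -76.9] 70
[-0.011 -0.011  2.603] [-299.6 -543.4   61.4] 70
```

Call:
servo_tool --plan "0 -0.012 0.8 -94 -244 -75 75;0 -0.012 0.8 -94 -244 -75 75;0 -0.012 0.8 -94 -244 -75 75;0 -0.012 0.8 -94 -244 -75 75;0 -0.012 0.8 -94 -244 -75 75;0 -0.012 0.8 -94 -244 -75 75;-0.006 -0.012 1.85 -191 -426 -77 75;-0.006 -0.012 1.85 -191 -426 -77 75;-0.006 -0.012 1.85 -191 -426 -77 75;-0.006 -0.012 1.85 -191 -426 -77 75;-0.006 -0.012 1.85 -191 -426 -77 75;-0.006 -0.012 1.85 -191 -426 -77 75;-0.01 -0.01 2.6 -300 -543 61 75;-0.01 -0.01 2.6 -300 -543 61 75;-0.01 -0.01 2.6 -300 -543 61 75;-0.01 -0.01 2.6 -300 -543 61 75;-0.01 -0.01 2.6 -300 -543 61 75;-0.01 -0.01 2.6 -300 -543 61 75;-0.01 -0.01 2.6 -300 -543 61 75;-0.01 -0.01 2.6 -300 -543 61 75"

```text
t: 11.2
ee_pos: [0.5559, -0.2885, 0.2498]
tool_rot: [0.989, 0.15, -0.001, -0.0]
wrist_force: [0.5, 0.1, -0.8]
finger_gap: 0.075
```

```bash
python3 - <<'E'
from h import *
im,d=r.snapshot("scene"); P=cloud("scene",d); S=stand(P)
k=(S[...,2]>140)&(S[...,2]<175)&(abs(S[...,0]+50)<70)&(abs(S[...,1]-60)<50)&(im.max(2)<80)
print("lever",k.sum(), np.percentile(S[k],[2,50,98],axis=0).round(0))
s=r.read_state(); A=R.from_quat(s["tool_rot"])
T=A.inv().apply(P.reshape(-1,3)-s["ee_pos"])*1000
m=(np.abs(T[:,0])<60)&(np.abs(T[:,1])<110)&(T[:,2]>-110)&(T[:,2]<60)
q=T[m]; print(len(q))
for z in range(-110,60,10):
    w=q[(q[:,2]>=z)&(q[:,2]<z+10)]
    if len(w): print(z,len(w),np.percentile(w[:,0],[2,98]).round(0),np.percentile(w[:,1],[2,25,75,98]).round(0))
q2=((proj("scene",[s["ee_pos"],s["ee_pos"]+A.apply([0,0,.008])])));print(q2)
c=q2[0].astype(int); cv2.imwrite("pics/g.png",cv2.resize(im[max(0,c[1]-50):c[1]+60,c[0]-60:c[0]+60],None,fx=5,fy=5))
rows([(555.4,-289.4,250,16.8,75),(555.4,-289.4,130,16.8,75)])
E
```

```text
lever 163 [[-91.  34. 148.]
 [-85.  61. 153.]
 [-78.  86. 156.]]
311
-110 173 [-36.  34.] [-88. -86.  -2.  79.]
-100 70 [-36.  34.] [-88. -87. -84.  65.]
-70 14 [-11.   8.] [-58. -56. -54. -52.]
-60 28 [-12.   8.] [-57. -55. -53. -53.]
-50 22 [-12.   9.] [-55. -54. -53. -51.]
-40 3 [-12.   8.] [-50. -50. -48. -46.]
-30 1 [-9. -9.] [-39. -39. -39. -39.]
[[295.26744015  82.02000323]
 [295.35683283  84.29482932]]
t 11.25 p [ 556.  -288.5  250.2] yaw 17.3 F [-0.  -0.6  0.7] gap 0.07492069879293811
[-0.001  0.001  0.008] [-0.8  0.7  0.2] 75
[-0.001  0.001  0.008] [ -0.7   0.8 120.2] 75
```

View pics/g.png

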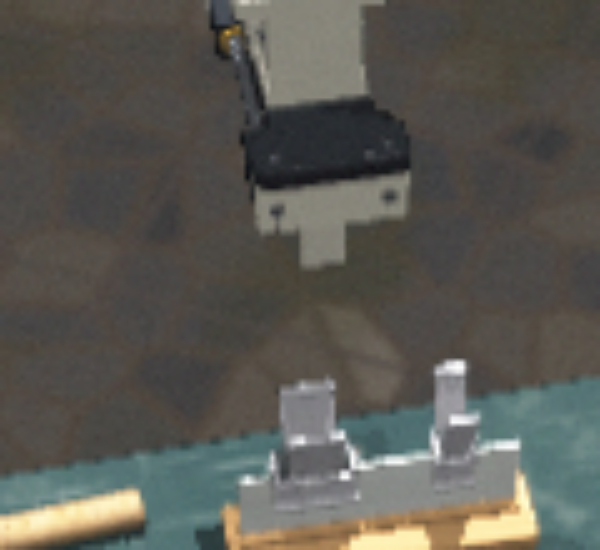

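```bash
python3 - <<'E'
from h import *
s=r.read_state(); A=R.from_quat(s["tool_rot"])
c=proj("scene",[s["ee_pos"]])[0].astype(int)
pts=[(0,-38,8),(0,-38,-11),(0,-38,-30),(0,-52,-40),(0,-52,-60),(0,-38,20),(0,38,8)]
print(((proj("scene",s["ee_pos"]+A.apply(np.array(pts))/1000)-[c[0]-60,max(0,c[1]-50)])*5).round(0))
im,d=r.snapshot("scene"); P=cloud("scene",d); u=c[0]+5
T=A.inv().apply(P.reshape(-1,3)-s["ee_pos"]).reshape(400,640,3)*1000
for v in range(c[1]-35,c[1]+22,2): print(v,T[v,c[0]+5].round(0),im[v,c[0]+5],round(float(d[v,c[0]+5]),3))
E
```

```text
[[314. 310.]
 [313. 284.]
 [312. 256.]
 [317. 259.]
 [316. 229.]
 [315. 327.]
 [290. 214.]]
47 [  -7.  -49. -147.] [123 134 135] 0.915
49 [  -6.  -52. -144.] [125 134 136] 0.917
51 [  -7.  -50. -137.] [104 113 113] 0.924
53 [  -6.  -55. -136.] [36 33 32] 0.922
55 [  -4.  -62. -136.] [51 50 44] 0.918
57 [  -3.  -69. -136.] [45 41 37] 0.915
59 [  -2.  -75. -135.] [48 44 42] 0.912
61 [  -0.  -84. -137.] [49 46 40] 0.906
63 [   1.  -92. -138.] [50 46 42] 0.901
65 [   2.  -97. -137.] [42 36 36] 0.899
67 [   2.  -95. -129.] [28 25 24] 0.906
69 [   2.  -94. -122.] [107 117 118] 0.913
71 [   1.  -88. -112.] [122 132 135] 0.925
73 [   1.  -88. -106.] [121 134 134] 0.93
75 [  1. -85. -97.] [123 137 138] 0.939
77 [ -5. -51. -61.] [122 133 137] 0.987
79 [ -4. -56. -59.] [120 128 130] 0.987
81 [ -5. -51. -48.] [120 131 132] 0.999
83 [ -4. -51. -41.] [116 130 131] 1.005
85 [-184. 1031.  971.] [55 62 65] 2.442
87 [-180. 1014.  971.] [57 67 70] 2.433
89 [-177.  994.  968.] [58 66 67] 2.42
91 [-174.  981.  972.] [55 67 74] 2.416
93 [-173.  973.  981.] [69 80 88] 2.42
95 [-167.  942.  967.] [70 85 90] 2.391
97 [-163.  921.  962.] [66 79 86] 2.376
99 [-160.  905.  963.] [62 70 80] 2.368
101 [-159.  897.  971.] [65 75 80] 2.371
103 [-154.  871.  962.] [74 80 88] 2.349
```

The picture and depth show the lever back at x = -85, which is its rest angle. They also show the whole gripper, body and fingertips, about 38 mm higher along the tool axis than the reported TCP implies. That explains the earlier miss over the bar. I'll allow for this offset, descend in part and check by depth.

Call:
servo_tool --plan "0 0 0 -0.7 0.7 40 80;0 0 0 -0.7 0.7 80 80;0 0 0 -0.7 0.7 120 80;0 0 0 -0.7 0.7 150 80;0 0 0 -0.7 0.7 170 80;0 0 0 -0.7 0.7 170 80;0 0 0 -0.7 0.7 170 80"

```text
t: 12.0
ee_pos: [0.5557, -0.2894, 0.0813]
tool_rot: [0.989, 0.151, -0.0, -0.0]
wrist_force: [0.6, 0.1, 1.0]
finger_gap: 0.0802
```

```bash
cat > gc.py <<'E'
from h import *
s=r.read_state(); A=R.from_quat(s["tool_rot"]); print(s["t"],s["ee_pos"].round(4),s["wrist_force"].round(1),s["finger_gap"])
im,d=r.snapshot("scene"); P=cloud("scene",d)
T=A.inv().apply(P.reshape(-1,3)-s["ee_pos"]).reshape(400,640,3)*1000
m=(abs(T[...,0])<45)&(abs(T[...,1])<110)&(T[...,2]>-125)&(T[...,2]<20)
for z in range(-125,20,6):
    w=T[m&(T[...,2]>=z)&(T[...,2]<z+6)]
    if len(w)>3:
        for sg in(-1,1):
            v=w[np.sign(w[:,1])==sg]
            if len(v)>2: print(z,sg,len(v),"x",np.percentile(v[:,0],[3,97]).round(0),"y",np.percentile(v[:,1],[3,50,97]).round(0),"wz",round((s["ee_pos"][2]*1000-z-3)))
c=proj("scene",[s["ee_pos"]])[0].astype(int)
import sys
if len(sys.argv)>1: cv2.imwrite(sys.argv[1],cv2.resize(im[max(0,c[1]-75):c[1]+40,c[0]-60:c[0]+60],None,fx=5,fy=5))
E
python3 gc.py pics/g2.png
```

```text
12.0 [ 0.5557 -0.2894  0.0813] [0.6 0.1 1. ] 0.08022595682566697
-125 -1 31 x [-38.  34.] y [-95. -94. -83.] wz 203
-125 1 4 x [27. 34.] y [44. 75. 91.] wz 203
-119 -1 39 x [-37.  34.] y [-94. -92. -43.] wz 197
-119 1 25 x [27. 34.] y [40. 60. 79.] wz 197
-113 -1 44 x [-33.  34.] y [-90. -33.  -5.] wz 191
-113 1 27 x [22. 33.] y [ 3. 20. 81.] wz 191
-107 -1 42 x [-36.  34.] y [-90. -87. -69.] wz 185
-107 1 12 x [23. 34.] y [ 6. 38. 81.] wz 185
-101 -1 40 x [-34.  34.] y [-90. -87. -81.] wz 179
-101 1 3 x [29. 34.] y [41. 44. 80.] wz 179
-95 -1 14 x [-34.  34.] y [-88. -86. -82.] wz 173
-59 -1 10 x [-11.   8.] y [-60. -58. -56.] wz 137
-53 -1 9 x [-10.   8.] y [-60. -58. -55.] wz 131
-47 -1 12 x [-12.   9.] y [-59. -58. -55.] wz 125
-5 -1 9 x [-16.  25.] y [-13.  -9.  -1.] wz 83
1 -1 10 x [-23.  20.] y [-12.  -9.  -6.] wz 77
7 -1 14 x [-29.  34.] y [-10.  -6.  -1.] wz 71
7 1 11 x [-44.  44.] y [0. 1. 3.] wz 71
13 -1 9 x [-36.  38.] y [-5. -1. -0.] wz 65
13 1 11 x [-43.  43.] y [1. 1. 3.] wz 65
```

View pics/g2.png

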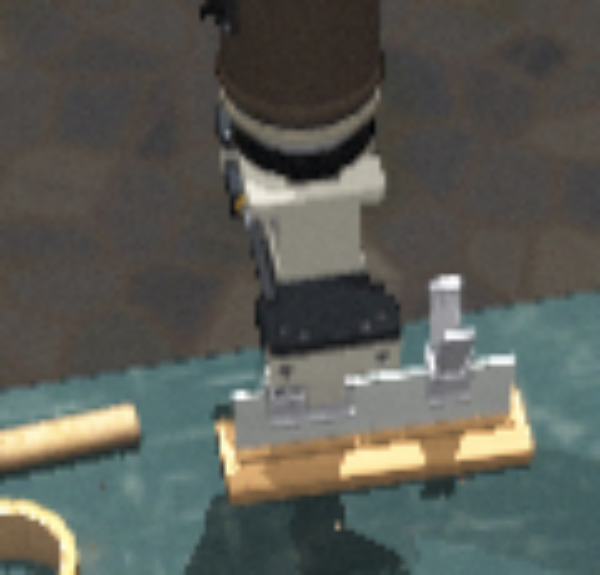

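The near finger ends at about z = 0.12 and the body starts at about 0.175, so the fingers need to go 24 mm lower to hold the handles well.

Call:
servo_tool --plan "0 0 0 0 1 12 80;0 0 0 0 1 24 80;0 0 0 0 1 24 80;0 0 0 0 1 24 80;0 0 0 0 1 24 60;0 0 0 0 1 24 50;0 0 0 0 1 24 40;0 0 0 0 1 24 30;0 0 0 0 1 24 20;0 0 0 0 1 24 10;0 0 0 0 1 24 10;0 0 0 0 1 24 10" --newtons 35

```text
t: 13.25
ee_pos: [0.5575, -0.2894, 0.0601]
tool_rot: [0.989, 0.15, 0.001, -0.0]
wrist_force: [-8.6, 13.0, 26.5]
finger_gap: 0.0207
```

```bash
python3 gc.py pics/g3.png
```

```text
13.25 [ 0.5575 -0.2894  0.0601] [-8.6 13.  26.5] 0.020691676844012075
-125 -1 30 x [-37.  33.] y [-96. -93. -38.] wz 182
-125 1 3 x [32. 34.] y [13. 74. 88.] wz 182
-119 -1 74 x [-37.  33.] y [-94. -36. -16.] wz 176
-119 1 27 x [25. 34.] y [10. 25. 80.] wz 176
-113 -1 29 x [-37.  34.] y [-90. -43.  -1.] wz 170
-113 1 21 x [22. 33.] y [ 4. 45. 81.] wz 170
-107 -1 40 x [-33.  34.] y [-90. -87. -40.] wz 164
-107 1 16 x [23. 34.] y [ 4. 18. 80.] wz 164
-101 -1 42 x [-36.  34.] y [-90. -87. -51.] wz 158
-101 1 9 x [28. 34.] y [13. 76. 81.] wz 158
-95 -1 13 x [-33.  26.] y [-88. -86. -85.] wz 152
-11 -1 6 x [-14.  35.] y [-14. -12.  -0.] wz 68
-11 1 4 x [28. 42.] y [0. 2. 3.] wz 68
-5 -1 27 x [-25.  34.] y [-16. -13.  -0.] wz 62
-5 1 6 x [27. 42.] y [0. 2. 3.] wz 62
1 -1 33 x [-27.  37.] y [-20. -14.  -1.] wz 56
1 1 6 x [31. 43.] y [0. 0. 2.] wz 56
7 -1 34 x [-36.  34.] y [-20. -16.  -1.] wz 50
7 1 5 x [-32.  42.] y [0. 1. 5.] wz 50
13 -1 8 x [-42.  43.] y [-13.  -1.  -0.] wz 44
13 1 9 x [-43.  43.] y [0. 0. 3.] wz 44
```

View pics/g3.png

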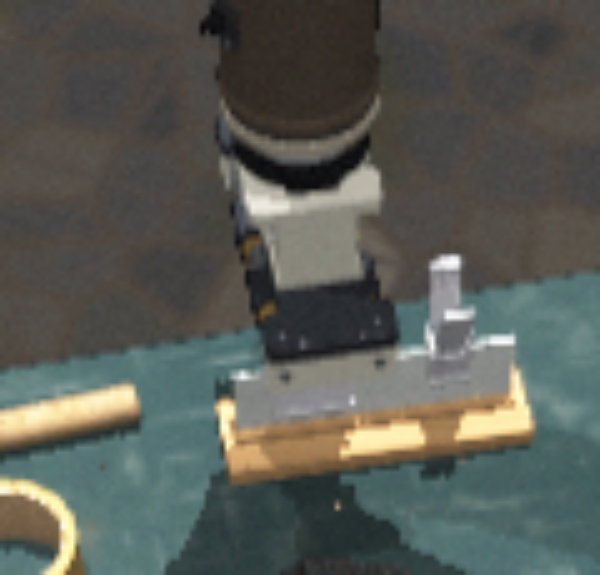

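Fully squeezed: the gap is 20.7 mm, and the near jaw stands off the tongue. I'll lift straight up, slowly at first.

Call:
servo_tool --plan "0 0 0 0 0 -4 10;0 0 0 0 0 -8 10;0 0 0 0 0 -14 10;0 0 0 0 0 -22 10;0 0 0 0 0 -32 10;0 0 0 0 0 -45 10;0 0 0 0 0 -65 10;0 0 0 0 0 -95 10;0 0 0 0 0 -135 10;0 0 0 0 0 -175 10;0 0 0 0 0 -215 10;0 0 0 0 0 -255 10;0 0 0 0 0 -255 10;0 0 0 0 0 -255 10"

```text
t: 14.7
ee_pos: [0.5572, -0.2894, 0.3167]
tool_rot: [0.989, 0.151, 0.002, 0.001]
wrist_force: [-0.0, -0.2, -1.8]
finger_gap: 0.0205
```

```bash
python3 gc.py pics/g4.png; python3 - <<'E'
from h import *
# card spot
p=o+np.array([-.0008*.9686,.0008*.2487])-.045*np.array([.2487,.9686]); print(p)
P=cloud("top",r.snapshot("top")[1]); S=stand(P); k=(S[...,2]>97)&(S[...,2]<109)&(abs(S[...,0])<10)&(S[...,1]<40)&(S[...,1]>-97)
print("card x",np.median(S[k],0),"ymin",S[k][:,1].min())
rows([(480,-60,310,45,10),(*(p*1000),310,75.6,10)])
E
```

```text
14.7 [ 0.5572 -0.2894  0.3167] [-0.  -0.2 -1.8] 0.020477713526583157
-125 -1 68 x [-36.  33.] y [-95. -93. -88.] wz 439
-119 -1 96 x [-37.  34.] y [-93. -37. -14.] wz 433
-119 1 60 x [22. 34.] y [10. 27. 81.] wz 433
-113 -1 67 x [-33.  34.] y [-88. -86.  -6.] wz 427
-113 1 57 x [21. 34.] y [ 2. 59. 81.] wz 427
-107 -1 85 x [-36.  34.] y [-89. -86. -39.] wz 421
-107 1 20 x [28. 34.] y [ 6. 25. 83.] wz 421
-101 -1 69 x [-35.  34.] y [-89. -86. -37.] wz 415
-101 1 16 x [23. 34.] y [10. 77. 80.] wz 415
-95 -1 22 x [-34.  30.] y [-87. -86. -84.] wz 409
-47 -1 13 x [-10.   8.] y [-29. -28. -26.] wz 361
-41 -1 4 x [-9.  5.] y [-25. -25. -22.] wz 355
-35 -1 9 x [-17.  13.] y [-20. -13.  -9.] wz 349
-29 -1 24 x [-24.  20.] y [-12.  -9.  -5.] wz 343
-23 -1 55 x [-26.  24.] y [-13.  -9.  -0.] wz 337
-23 1 3 x [-26.  22.] y [0. 3. 4.] wz 337
-17 -1 42 x [-25.  22.] y [-15. -12.  -6.] wz 331
-11 -1 32 x [-26.  22.] y [-13.  -9.  -6.] wz 325
-5 -1 50 x [-24.  22.] y [-14. -11.  -9.] wz 319
1 -1 57 x [-26.  22.] y [-19. -13.  -9.] wz 313
7 -1 30 x [-26.  21.] y [-18. -16. -12.] wz 307
[0.49303362 0.17511196]
card x [ -0.90030697 -24.95124294 105.69140517] ymin -91.44794171903013
t 14.8 p [ 556.1 -289.1  314.2] yaw 17.3 F [ 0.6 -0.  -0.8] gap 0.02093184088590824
[-0.    -0.001 -0.483] [  -4.4 -241.4    4.4] 10
[ 0.    -0.002 -1.017] [  78.1 -462.     4.7] 10
```

I've used up the picture allowance, so from here I'll check with depth numbers only. The clip hangs centred and open in the grip, with its tips about 12 mm beyond the reported TCP. Now I carry it over to the card.

Call:
servo_tool --plan "0 0 -0.08 0 -35 4 10;0 0 -0.18 -2 -75 4 10;0 0 -0.28 -3 -120 4 10;0 0 -0.38 -4 -165 4 10;0 0 -0.48 -4 -205 4 10;0 0 -0.56 -4 -241 4 10;0 0 -0.66 8 -280 4 10;0 0 -0.75 22 -320 4 10;0 0 -0.84 38 -360 4 10;0 0 -0.92 54 -400 4 10;0 0 -0.98 68 -435 4 10;0 0 -1.017 78 -462 4 10;0 0 -1.017 78 -462 4 10;0 0 -1.017 78 -462 4 10;0 0 -1.017 78 -462 4 10;0 0 -1.017 78 -462 4 10"

```text
t: 16.4
ee_pos: [0.493, 0.1736, 0.3103]
tool_rot: [0.791, 0.612, 0.0, 0.0]
wrist_force: [-1.2, -0.4, -0.7]
finger_gap: 0.0204
```

```bash
cat > cc.py <<'E'
from h import *
s=r.read_state(); A=R.from_quat(s["tool_rot"]); z0=s["ee_pos"][2]*1000
print(s["t"],"tcp stand",stand(s["ee_pos"]).round(1),"yaw",np.degrees(np.arctan2(*A.as_matrix()[[1,0],0])).round(1),s["wrist_force"].round(1),round(s["finger_gap"],4))
for n in("scene","top"):
    im,d=r.snapshot(n); S=stand(cloud(n,d)); print(n)
    c=(abs(S[...,2]-104)<5)&(abs(S[...,0])<9)&(((S[...,1]>-93)&(S[...,1]<-80))|((S[...,1]>-5)&(S[...,1]<90)))
    if c.any(): print(" card n",c.sum(),np.median(S[c],0).round(1),"y",S[c][:,1].min().round(1),S[c][:,1].max().round(1))
    for za in range(-16,28,4):
        b=(z0-S[...,2]>=za)&(z0-S[...,2]<za+4)&(abs(S[...,0])<30)&(abs(S[...,1]+45)<36)
        if z0<200: b&=~((abs(S[...,0])<4)&(S[...,2]<107))
        w=S[b]
        if len(w)>4: print(" clip toolz",za,len(w),"x",np.percentile(w[:,0],[3,50,97]).round(0),"y",np.percentile(w[:,1],[3,97]).round(0),"z",round(z0-za-2))
E
python3 cc.py; python3 - <<'E'
from h import *
rows([(493.0,175.1,150,75.6,10)])
E
```

```text
16.4 tcp stand [ -0.4 -46.5 310.3] yaw 75.5 [-1.2 -0.4 -0.7] 0.0204
scene
 card n 83 [ -1.1  38.9 104.9] y -91.7 88.9
 clip toolz -16 26 x [-16. -11.  11.] y [-41. -21.] z 324
 clip toolz -12 8 x [-15.  -8.   5.] y [-33. -21.] z 320
 clip toolz -4 6 x [-14. -12.   8.] y [-44. -21.] z 312
 clip toolz 0 18 x [-16. -14.  10.] y [-51. -21.] z 308
 clip toolz 4 32 x [-19. -16.  10.] y [-56. -21.] z 304
 clip toolz 8 29 x [-19. -17.  14.] y [-56. -22.] z 300
top
 card n 6 [ -0.9 -85.  105.9] y -91.1 -80.7
 clip toolz -16 6 x [ 0. 10. 11.] y [-72. -60.] z 324
 clip toolz 8 10 x [12. 14. 15.] y [-71. -54.] z 300
t 16.5 p [493.1 174.  310.6] yaw 75.5 F [-0.5  0.6  0.2] gap 0.020850069318322253
[ 0.001 -0.001 -0.002] [  0.9  -0.5 160.6] 10
```

Call:
servo_tool --plan "0 0 0 1.5 1 40 10;0 0 0 1.5 1 80 10;0 0 0 1.5 1 115 10;0 0 0 1.5 1 145 10;0 0 0 1.5 1 165 10;0 0 0 1.5 1 165 10;0 0 0 1.5 1 165 10;0 0 0 1.5 1 165 10"

```text
t: 17.3
ee_pos: [0.4955, 0.1757, 0.1471]
tool_rot: [0.791, 0.612, 0.002, 0.0]
wrist_force: [-0.4, -0.3, -0.5]
finger_gap: 0.0207
```

```bash
python3 cc.py
```

```text
17.3 tcp stand [  1.5 -43.8 147.1] yaw 75.5 [-0.4 -0.3 -0.5] 0.0207
scene
 card n 73 [ -1.2  44.8 104.9] y -4.8 89.1
 clip toolz -16 17 x [-14.  -6.  13.] y [-34. -18.] z 161
 clip toolz -4 5 x [-13. -10.  10.] y [-23. -19.] z 149
 clip toolz 0 11 x [-14. -12.   3.] y [-44. -19.] z 145
 clip toolz 4 17 x [-17. -14.  13.] y [-47. -19.] z 141
 clip toolz 8 18 x [-17. -16.  16.] y [-46. -20.] z 137
top
 card n 1 [ -0.4 -91.4 106.2] y -91.4 -91.4
```

Call:
servo_tool --plan "0 0 0 -0.5 -1 12 10;0 0 0 -0.5 -1 22 10;0 0 0 -0.5 -1 32 10;0 0 0 -0.5 -1 40 10;0 0 0 -0.5 -1 45 10;0 0 0 -0.5 -1 45 10;0 0 0 -0.5 -1 45 10;0 0 0 -0.5 -1 45 10"

```text
t: 18.2
ee_pos: [0.4947, 0.1757, 0.1023]
tool_rot: [0.791, 0.612, 0.002, 0.001]
wrist_force: [-0.4, -1.0, -0.2]
finger_gap: 0.0206
```

```bash
python3 cc.py
```

```text
18.2 tcp stand [  0.7 -44.  102.3] yaw 75.5 [-0.4 -1.  -0.2] 0.0206
scene
 card n 72 [ -1.   45.2 104.8] y -4.8 88.6
 clip toolz -16 14 x [-14. -10.  10.] y [-36. -19.] z 116
 clip toolz -8 5 x [-10.  -2.   6.] y [-20.  -9.] z 108
 clip toolz 0 6 x [-15. -14.   7.] y [-40. -21.] z 100
 clip toolz 4 24 x [-17. -15.  14.] y [-45. -19.] z 96
 clip toolz 8 10 x [-18. -17.   8.] y [-45. -21.] z 92
top
```

Call:
servo_tool --plan "0 0 0 0 -1 3 10;0 0 0 0 -1 3 10;0 0 0 0 -1 3 10;0 0 0 0 -1 3 10;0 0 0 0 -1 3 10"

```text
t: 18.8
ee_pos: [0.4938, 0.1759, 0.0993]
tool_rot: [0.791, 0.612, 0.002, 0.001]
wrist_force: [0.9, -0.6, -1.3]
finger_gap: 0.0209
```

```bash
python3 cc.py; python3 - <<'E'
from h import *
for n in("scene","top"):
    im0=cv2.imread(f"pics/{n}0.png"); d0=np.load(n+"0.npy"); im,d=r.snapshot(n)
    P0=np.load(n+"0P.npy"); P=cloud(n,d); S=stand(P)
    k=(S[...,2]>140)&(S[...,2]<170)&(abs(S[...,0]+60)<50)&(abs(S[...,1]-60)<32)&(im.max(2)<80)
    if k.any(): print(n,"bar",k.sum(),np.median(S[k],0))
    ch=((abs(d-d0)>.015)&(d>0)&(d0>0)&(P0[...,2]>.008)&(P0[...,2]<.25)&(P[...,2]<.05)&(P0[...,0]>.2)).astype(np.uint8)
    c,l,st,ce=cv2.connectedComponentsWithStats(ch)
    for i in range(1,c):
        if st[i,4]>8: print(n,"gone",st[i],np.median(P0[l==i],0).round(3))
E
```

```text
18.8 tcp stand [ -0.2 -44.1  99.3] yaw 75.5 [ 0.9 -0.6 -1.3] 0.0209
scene
 card n 70 [ -1.1  45.5 105.2] y -4.5 88.3
 clip toolz -16 13 x [-16. -12.  11.] y [-36. -19.] z 113
 clip toolz 0 6 x [-16. -14.   7.] y [-39. -20.] z 97
 clip toolz 4 14 x [-17. -15.  12.] y [-44. -20.] z 93
 clip toolz 8 20 x [-19. -18.  15.] y [-46. -19.] z 89
top
scene bar 164 [-85.17268292  59.4181905  153.268805  ]
top bar 53 [-84.61126344  69.48150695 153.04099034]
top gone [428 154  19  21 221] [ 0.559 -0.303  0.093]
top gone [423 157   8  19  54] [ 0.549 -0.278  0.072]
top gone [586 281  10   6  32] [ 0.265 -0.617  0.237]
```

The clip straddles the edge with no contact force. The lever is back, and the only things gone from their old places are the wide clip and the arm's own earlier position. Handing in.

```bash
python3 -c "
from workcell import r
print(r.hand_in())"
```

```text
the job is handed in; nothing more can be done
None
```

I handed the job in at about 19 s. The press lever has been pushed and let back, and the wide clip is held squeezed open astride the card's top edge, above the slot.

**Lever:** I pushed it until the force climbed to about 25 N along the push with no further travel, with the bar at x of about -36 mm. It then sprang back; both cameras show the bar at about -85 mm, its rest position.

**Clip:** I squeezed the wide clip to its stop (opening 20.5–21 mm), lifted it off the rest and lowered it over the card edge at y of about -45 mm.
- **Height:** the jaw tips are about 16–18 mm below the edge, one on each side. The coil clears the edge by an estimated 7 mm.
- **Contact:** the last wrist force was within about 1.5 N, which is noise level.

**What disagreed:**
- **TCP height:** the gripper really sits about 38 mm further back along the tool axis than the stated tool point. My first two lever pushes therefore passed over the bar without touching it, and I worked by the cameras after that.
- **Grasp force:** while squeezing the clip I pressed it down on the rest with about 26 N at the wrist.
- **Final checks:** I used up the 12 pictures before the final placing, so it was checked by depth readings only. The top camera could not see the clip in the final pose.
- **Other things on the table:** the depth comparison showed only the wide clip missing from its place and the arm gone from its starting spot. It could not check anything hidden by the arm.

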